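# Slip-test coated plates on a tilt board and sort them

### The arm

A 6-joint arm with a two-finger parallel gripper is mounted at the origin on a cart in front of the work surface, level with it; the furniture and walls round the work are solid. World frame = base frame: x ahead of the robot, y to its left, z up, the work surface at z = 0. Lengths are in m, angles in degrees, forces in N, time in s.
With the tool pointing down it reaches from about 0.3 to 0.75 m from the base axis. Payload 8.5 kg.
Tool frame: the origin (TCP) lies between the finger pads; the fingertips stand 19 mm ahead of it and the grasp point (between the pads) is the TCP; z points along the fingers, y is the line along which they close (so a half turn about z gives the same grasp; the last joint's range is limited). The gripper opens to 85 mm and grips with 20 to 120 N. Pads are 22 mm wide; open, the fingers measure 114 mm over their backs; the gripper's body (76 mm by 85 mm) begins 54 mm behind the grasp point. The pads swing forward as they close: fully open they stand 13 mm farther back than shut.
Start: joints at [51.148, 21.807, 74.336, -0, 83.858, -12.336], TCP at [0.246, 0.492, 0.25] pointing down, gripper open.
Joint ranges: [-178.18, 178.18], [-50.72, 133.34], [12.68, 142.11], [-81.47, 261.47], [9.98, 163.14], [-165.26, 165.26]. Speed limits (degrees/s): [136.94, 136.94, 180, 180, 180, 180].

### API

Orientations are given as a 3x3 rotation matrix whose columns are the frame's x, y, z axes.
In Python, from rig import env, optics gives the robot as it stands.
- The arm moves only by the tool arm_command, never from a script. Its argument "commands" is one flat list of numbers, 7 for each row, row after row: the closure, from -1 (fully open) to 1 (shut), so that 0 is half open, then the shift along the tool's x, y, z as a fraction of full scale, then the turn, a rotation vector about the tool's x, y, z as a fraction of full scale. A call has 1 to 12 rows; each row is the pose to reach, as a shift and turn from the pose commanded when the call began, along the tool's axes at that moment; what a row does not reach only later rows make up. Full scale, the value 1, is 500 mm for a shift and 120 degrees for a turn. A row lasts 1/12 s, in which the tool goes at most 41.7 mm and 7.16 degrees, less where a joint would pass 70% of its speed; a pose out of reach is approached as far as the arm can. A call with a number of a shift or a turn outside -1 to 1 is refused whole. A call with a gripper value outside its range is refused whole. The fingers move at their own pace and stop on an object; "newtons" is the grip in N (left out, the last holds). Time passes only in rows, so rows that repeat a pose let the fingers close. It gives the time, the measured TCP pose, the force, the opening and the grip force at its end, in the units of the state.
- env.observe(): the state, without advancing time (a new reading comes with each control period).
- optics.get_image(name): name is "side" or "top"; returns a dict with "image" (420x560x3 uint8, red, green, blue), "intrinsics" (3x3 intrinsics, pixels), "origin" and "orientation" of the camera in the world. Camera axes: x right, y down, z forward; pixel columns grow to the right and rows downward; lengths in m; the calibration is good to about 2 mm. A picture is of the moment at which its call begins. There is no depth.
- env.close_job(): hands the job in; it is judged then, once.
The state is a dict: "time_s": time; "q": joint angles; "qvel": joint speeds; "joint_efforts": joint torques, N m; "position": TCP position; "tool_rot": TCP orientation; "ft_force": force on the tool from outside, world axes, zero at the start; "wrist_torque": the same for the moment, N m; "grip_width": finger opening in m; "gripper_force": force on a finger pad.
Only numpy, scipy, OpenCV 4.12 (cv2) and the standard library are available. Lean on these libraries where they do the work, as an engineer would, in place of code of your own. Each camera call takes 0.05 s, during which the arm holds its last target. There are 200 camera calls.

### The job

Slip-test the four coated plates: lay the two that lie on the table flat on the level tilt board, each plate with its own clear way down to the red tray, then raise the board by its orange bar handle up to its stop, so that the slippery plates slide down into the red tray while the others stay put. Lower the board level again and clear the plates that stuck off the board, to lie flat in the blue tray. Do not shift the tins, the check weight or the cup.

Things in the scene. Friction and masses are not known exactly. Their poses are not given: they have to be found in the camera images.
- rig: fixed base of the slip tester, 252 x 340 mm; origin on the table under its centre; +y points up the slope (from red to blue tray), +x across, away from the robot, z up. In this frame the board covers x -120..120, y -85..85 mm, its flat top 36 mm high, open at both ends. Red catch tray: y -170..-85, floor 20 mm high, outer walls 52 mm high. Blue tray: y 85..170, floor 20 mm high, outer walls 35 mm high. No wall between board and trays
- board (a joint): tilt of the aluminium board (rad): 0 level, 0.45 raised to its stop; hinge along x at rig y -85 mm, z 30 mm (red-tray end); the blue-tray end rises. Weight 0.35 kg, little friction: it falls back if let go. Rims 5 mm wide and 6 mm high along its two sides (x = +-120 mm)
- board_mid (a point): centre of the board's top face; moves with the board; axes as the rig's when level, y up the slope
- handle (a point): middle of the orange bar handle, round, 10 mm thick, 50 mm long, lying along the rig's x (parallel to the hinge) so that it can turn in a grip; it stands out from the near side of the board. Level: rig (-154, 70, 32) mm; 155 mm from the hinge, 2 mm above it; moves with the board
- plate_a_mid (a point): one of four plates that look alike: steel, 38 x 38 x 14 mm, blue dot on top, coating underneath (some coatings slippery, some grippy; only the tilt test tells); 90 g. Point: the plate's centre, half-way up (7 mm over what it lies on); z up, x and y along its sides. Starts on the board
- plate_b_mid (a point): one of four plates that look alike: steel, 38 x 38 x 14 mm, blue dot on top, coating underneath (some coatings slippery, some grippy; only the tilt test tells); 90 g. Point: the plate's centre, half-way up (7 mm over what it lies on); z up, x and y along its sides. Starts on the board
- plate_c_mid (a point): one of four plates that look alike: steel, 38 x 38 x 14 mm, blue dot on top, coating underneath (some coatings slippery, some grippy; only the tilt test tells); 90 g. Point: the plate's centre, half-way up (7 mm over what it lies on); z up, x and y along its sides. Starts on the table, a tin about 12 mm from one side
- plate_d_mid (a point): one of four plates that look alike: steel, 38 x 38 x 14 mm, blue dot on top, coating underneath (some coatings slippery, some grippy; only the tilt test tells); 90 g. Point: the plate's centre, half-way up (7 mm over what it lies on); z up, x and y along its sides. Starts on the table, a tin about 12 mm from one side
- tin_red: red lever-lid tin, loose, 55 mm wide, 50 high, near a loose plate, not to be shifted; origin centre of underside
- tin_blue: blue lever-lid tin, loose, 59 mm wide, 56 high, near a loose plate, not to be shifted; origin centre of underside
- check_weight: silvery 500 g check weight, loose, 42 mm wide, 66 high, on the near side of the tester about 100 mm from the handle, not to be shifted; origin centre of underside
- cup: grey dipping cup, loose, 65 x 94 x 62 mm, standing beyond the blue tray, not to be shifted; origin centre of underside
- indicator: fixed weighing indicator, a white steel box 270 deep (x) x 340 wide (y) x 310 mm high with a signal tower; origin on the table under its centre; knobs on its front stand out 30 mm. It stands behind the two loose plates and right of the tester: carry plates round its front, not through it
- monitor: fixed monitor behind the tester; its screen's lower edge is 90 mm over the table and about 25 mm nearer the robot than its origin; origin on the table under its foot

How it is judged (in metres and radians):
On the way, in this order (a step that is already met when the one before it is completed fails the run):
1. all four plates lie on the level board (x of plate_a_mid in the frame of board_mid between -0.12 and 0.12 m and y of plate_a_mid in the frame of board_mid between -0.085 and 0.085 m and z of plate_a_mid in the frame of board_mid between 0 and 0.012 m and x of plate_b_mid in the frame of board_mid between -0.12 and 0.12 m and y of plate_b_mid in the frame of board_mid between -0.085 and 0.085 m and z of plate_b_mid in the frame of board_mid between 0 and 0.012 m and x of plate_c_mid in the frame of board_mid between -0.12 and 0.12 m and y of plate_c_mid in the frame of board_mid between -0.085 and 0.085 m and z of plate_c_mid in the frame of board_mid between 0 and 0.012 m and x of plate_d_mid in the frame of board_mid between -0.12 and 0.12 m and y of plate_d_mid in the frame of board_mid between -0.085 and 0.085 m and z of plate_d_mid in the frame of board_mid between 0 and 0.012 m and value of joint board below 0.05 rad and linear speed of each of plate_a, plate_b, plate_c, plate_d below 0.03 m/s), for 0.2 s.
2. board raised to (nearly) its stop: the slippery plates are in the red tray, the others still on the board (value of joint board above 0.38 rad and x of plate_a_mid in the frame of rig between -0.12 and 0.12 m and y of plate_a_mid in the frame of rig between -0.172 and -0.084 m and z of plate_a_mid in the frame of rig between 0 and 0.034 m and x of plate_c_mid in the frame of rig between -0.12 and 0.12 m and y of plate_c_mid in the frame of rig between -0.172 and -0.084 m and z of plate_c_mid in the frame of rig between 0 and 0.034 m and x of plate_b_mid in the frame of board_mid between -0.12 and 0.12 m and y of plate_b_mid in the frame of board_mid between -0.085 and 0.085 m and z of plate_b_mid in the frame of board_mid between 0 and 0.012 m and x of plate_d_mid in the frame of board_mid between -0.12 and 0.12 m and y of plate_d_mid in the frame of board_mid between -0.085 and 0.085 m and z of plate_d_mid in the frame of board_mid between 0 and 0.012 m), for 0.3 s.
3. board level again with the stuck plates still on it (value of joint board below 0.05 rad and x of plate_b_mid in the frame of board_mid between -0.12 and 0.12 m and y of plate_b_mid in the frame of board_mid between -0.085 and 0.085 m and z of plate_b_mid in the frame of board_mid between 0 and 0.012 m and x of plate_d_mid in the frame of board_mid between -0.12 and 0.12 m and y of plate_d_mid in the frame of board_mid between -0.085 and 0.085 m and z of plate_d_mid in the frame of board_mid between 0 and 0.012 m), for 0.1 s.
At the end, for the whole second after the job is handed in: The plates that slid lie flat in the red tray and the plates that stuck lie flat in the blue tray (centres between the tray's walls and less than 34 mm over the table), at rest; the board is level within 0.05 rad; tins, check weight and cup are within 20 mm of their start (x of plate_a_mid in the frame of rig between -0.12 and 0.12 m and y of plate_a_mid in the frame of rig between -0.172 and -0.084 m and z of plate_a_mid in the frame of rig between 0 and 0.034 m and x of plate_c_mid in the frame of rig between -0.12 and 0.12 m and y of plate_c_mid in the frame of rig between -0.172 and -0.084 m and z of plate_c_mid in the frame of rig between 0 and 0.034 m and x of plate_b_mid in the frame of rig between -0.12 and 0.12 m and y of plate_b_mid in the frame of rig between 0.084 and 0.172 m and z of plate_b_mid in the frame of rig between 0 and 0.034 m and x of plate_d_mid in the frame of rig between -0.12 and 0.12 m and y of plate_d_mid in the frame of rig between 0.084 and 0.172 m and z of plate_d_mid in the frame of rig between 0 and 0.034 m and linear speed of each of plate_a, plate_b, plate_c, plate_d below 0.03 m/s and value of joint board below 0.05 rad and distance of each of tin_red, tin_blue, check_weight, cup from where it was at the start of the episode below 0.02 m); the robot touches nothing.
It fails at once if a tin, the check weight or the cup is shifted by more than 20 mm (distance of any of tin_red, tin_blue, check_weight, cup from where it was at the start of the episode above 0.02 m).
It also fails if it takes over 72 s, if anything falls off the work surface, if the arm or the gripper's body presses on something with over 40 N, if the wrist force passes 120 N, or if a joint passes its speed limit or range.

## Working session

There is one attempt and no reset: what is moved stays moved. The work goes in short steps, Python scripts to look and compute and a tool call to move; the robot and the scene stay as the last step left them, time stands still between calls to the robot, and variables do not carry over. Pictures are saved under pics/ and viewed, at most 10 in all, crops included, and the job is handed in when it is done.

Besides the shell and the picture viewer there is one more tool, called by a JSON object that holds its "name" and its "arguments". arm_command: Moves the arm, as the interface text tells. Shift numbers are shares of 500 mm and turn numbers shares of 120 degrees, none past 1 either way. Its arguments: {"type":"object","properties":{"commands":{"type":"array","items":{"type":"number"}},"newtons":{"type":"number"}},"required":["commands"]}

```bash
mkdir -p pics; cat > h.py <<'E'
import numpy as np, cv2
from rig import env, optics
def save(d,n): cv2.imwrite('pics/'+n,d['image'][:,:,::-1])
def ray(d,uv,z):
    K=d['intrinsics'];R=np.array(d['orientation']);o=np.array(d['origin'])
    r=R@np.linalg.inv(K)@np.array([uv[0],uv[1],1.]); return o+r*(z-o[2])/r[2]
def proj(d,p):
    c=np.array(d['orientation']).T@(np.array(p)-d['origin']); c=np.array(d['intrinsics'])@c; return c[:2]/c[2]
def blobs(d,lo,hi,amin=15):
    hsv=cv2.cvtColor(d['image'],cv2.COLOR_RGB2HSV); m=cv2.inRange(hsv,np.array(lo),np.array(hi))
    n,l,s,c=cv2.connectedComponentsWithStats(m)
    return [(s[i].tolist(),c[i].round(1).tolist()) for i in range(1,n) if s[i][4]>=amin]
E
python3 - <<'E'
from h import *
for n in ('top','side'):
    d=optics.get_image(n); save(d,n+'0.png'); np.save(n+'0.npy',d,allow_pickle=True)
    print(n,np.round(d['origin'],3),np.round(d['orientation'],3).tolist(),np.round(d['intrinsics'],1).tolist())
s=env.observe(); print(s)
E
```

```text
top [ 0.364 -0.017  1.55 ] [[-0.029, -0.991, 0.13], [-0.999, 0.031, 0.017], [-0.021, -0.13, -0.991]] [[504.2, 0.0, 289.0], [0.0, 504.2, 214.0], [0.0, 0.0, 1.0]]
side [ 0.039 -1.112  0.574] [[0.901, -0.183, 0.394], [-0.434, -0.349, 0.831], [-0.014, -0.919, -0.394]] [[503.2, 0.0, 284.6], [0.0, 503.2, 204.8], [0.0, 0.0, 1.0]]
{'time_s': 0.1, 'q': array([ 5.11473832e+01,  2.18363306e+01,  7.43797400e+01, -1.57077790e-04,
        8.38579023e+01, -1.23337013e+01]), 'qvel': array([-0.05243679, -0.14296024, -0.14520314, -0.07275846,  0.02260899,
        0.05250851]), 'joint_efforts': array([ 4.75779481e-03, -4.49216759e+01, -2.31655294e+01, -1.42994722e-04,
        3.64164487e-03, -1.96810504e-05]), 'position': array([0.24540075, 0.49194757, 0.24978494]), 'tool_rot': array([[-8.94787028e-01,  4.46492466e-01, -8.07791360e-04],
       [ 4.46493113e-01,  8.94786503e-01, -1.00714776e-03],
       [ 2.73116920e-04, -1.26185603e-03, -9.99999167e-01]]), 'ft_force': array([ 0.18266235, -0.35157513, -0.33029851]), 'wrist_torque': array([-0.01771585, -0.0249323 , -0.03276274]), 'gripper_force': 0.0, 'grip_width': 0.08549206135896846}
```

View pics/top0.png

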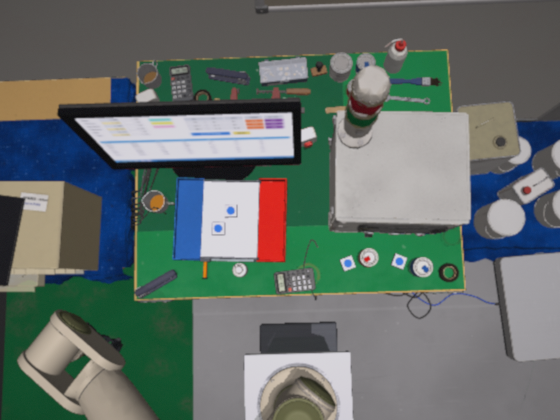

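View pics/side0.png

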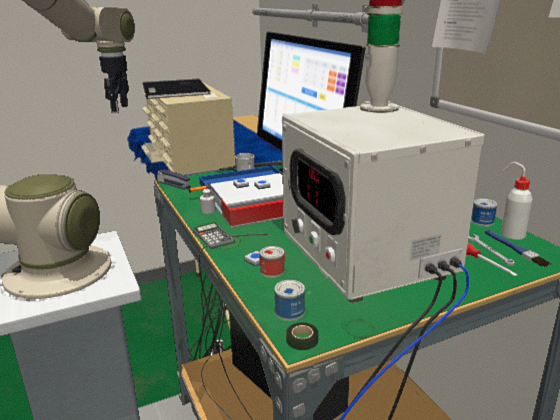

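Top view: the rig sits at about (230,220), with the red tray to the right. Board plates are at (231,211) and (218,229). Loose plates are at (348,264) and (400,262), tins at (369,258) and (423,267), the handle at (206,270) and the weight at (239,270). The side view agrees with this.

```bash
python3 - <<'E'
from h import *
d=np.load('top0.npy',allow_pickle=True).item(); im=d['image']
print('corner table',ray(d,(135,299),0).round(3),ray(d,(464,291),0).round(3))
hsv=cv2.cvtColor(im,cv2.COLOR_RGB2HSV)
for nm,lo,hi in (('blue',(105,120,90),(125,255,255)),('red',(0,180,90),(4,255,255)),('red2',(175,180,90),(180,255,255)),('orange',(8,180,120),(18,255,255))):
    for s,c in blobs(d,lo,hi,6):
        if 170<c[0]<460 and 150<c[1]<300: print(nm,s,c,ray(d,c,0.05 if nm!='orange' else .032).round(4), ray(d,c,.014)[:2].round(4))
# rig outline
blue=cv2.inRange(hsv,(105,120,60),(125,255,255)); red=cv2.inRange(hsv,(0,170,60),(5,255,255))|cv2.inRange(hsv,(174,170,60),(180,255,255))
for nm,m,h in(('blue',blue,.035),('red',red,.052)):
    m=m.copy(); m[:170]=0;m[275:]=0;m[:,:165]=0;m[:,300:]=0
    cs=cv2.findContours(m,0,2)[0]; c=max(cs,key=cv2.contourArea); r=cv2.minAreaRect(c)
    print(nm,r,[ray(d,p,h)[:2].round(4).tolist() for p in cv2.boxPoints(r)])
# loose plates: not-green within windows
for (u,v) in ((348,264),(400,262)):
    w=im[v-12:v+13,u-12:u+13]; g=cv2.cvtColor(w,cv2.COLOR_RGB2HSV)
    m=((g[...,1]<90)&(g[...,2]>130)|cv2.inRange(g,(105,100,60),(128,255,255)).astype(bool)).astype(np.uint8)*255
    cs=cv2.findContours(m,0,2)[0]; c=min(cs,key=lambda c:np.hypot(*(np.array(cv2.minAreaRect(c)[0])-12)) if cv2.contourArea(c)>30 else 99)
    r=cv2.minAreaRect(c); b=cv2.boxPoints(r)+[u-12,v-12]
    P=np.array([ray(d,p,.014)[:2] for p in b]); print(r,P.mean(0).round(4),[np.degrees(np.arctan2(*(P[(i+1)%4]-P[i])[::-1])).round(1) for i in range(4)],np.linalg.norm(P[1]-P[0]).round(4),np.linalg.norm(P[2]-P[1]).round(4))
a=cv2.resize(im[240:285,325:445],None,fx=6.5,fy=6.5,interpolation=2); b=cv2.resize(im[172:284,170:295],None,fx=5,fy=5)
cv2.imwrite('pics/c1.png',a[:,:,::-1]);cv2.imwrite('pics/c2.png',b[:,:,::-1])
E
```

```text
corner table [0.321 0.487 0.   ] [ 0.317 -0.512  0.   ]
blue [152, 157, 142, 5, 215] [221.7, 158.8] [0.7381 0.2094 0.05  ] [0.7471 0.2148]
blue [173, 177, 31, 83, 2161] [188.0, 218.6] [0.5573 0.3132 0.05  ] [0.562  0.3211]
blue [227, 207, 7, 7, 38] [230.2, 210.2] [0.5788 0.1855 0.05  ] [0.584  0.1904]
blue [215, 225, 7, 7, 39] [217.7, 227.9] [0.5264 0.2238 0.05  ] [0.5303 0.2296]
blue [396, 258, 7, 7, 37] [399.0, 261.0] [ 0.4116 -0.3117  0.05  ] [ 0.4128 -0.3188]
blue [345, 260, 6, 7, 37] [347.5, 262.9] [ 0.4105 -0.1598  0.05  ] [ 0.4116 -0.1633]
blue [423, 266, 5, 6, 19] [425.1, 268.7] [ 0.3868 -0.3868  0.05  ] [ 0.3874 -0.3957]
red [258, 178, 29, 84, 2201] [272.2, 219.7] [0.5461 0.0597 0.05  ] [0.5504 0.0615]
red [365, 258, 4, 3, 9] [366.4, 258.7] [ 0.4212 -0.2161  0.05  ] [ 0.4226 -0.2209]
orange [203, 262, 4, 16, 51] [204.8, 269.7] [0.4034 0.2669 0.032 ] [0.4038 0.2702]
blue ((187.8092498779297, 218.39752197265625), (27.43450927734375, 82.60599517822266), 3.468229293823242) [[0.4389, 0.3663], [0.6913, 0.3513], [0.6833, 0.2668], [0.4314, 0.2836]]
red ((272.1638488769531, 219.68893432617188), (27.359745025634766, 83.60260009765625), 2.095252513885498) [[0.4241, 0.1078], [0.6759, 0.0934], [0.6701, 0.0106], [0.4187, 0.0268]]
((11.500001907348633, 11.0), (13.370063781738281, 13.184369087219238), 68.19859313964844) [ 0.4114 -0.1633] [np.float64(-70.0), np.float64(-160.7), np.float64(109.9), np.float64(19.5)] 0.0401 0.0401
((11.120689392089844, 10.948275566101074), (13.55575942993164, 13.184369087219238), 21.801406860351562) [ 0.4129 -0.3191] [np.float64(-24.7), np.float64(-113.8), np.float64(155.1), np.float64(66.3)] 0.0401 0.0405
```

View pics/c1.png

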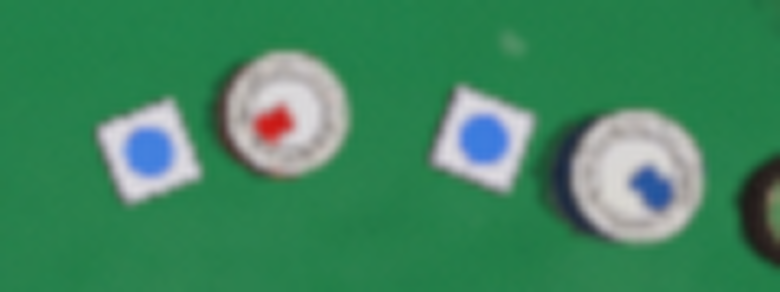

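View pics/c2.png

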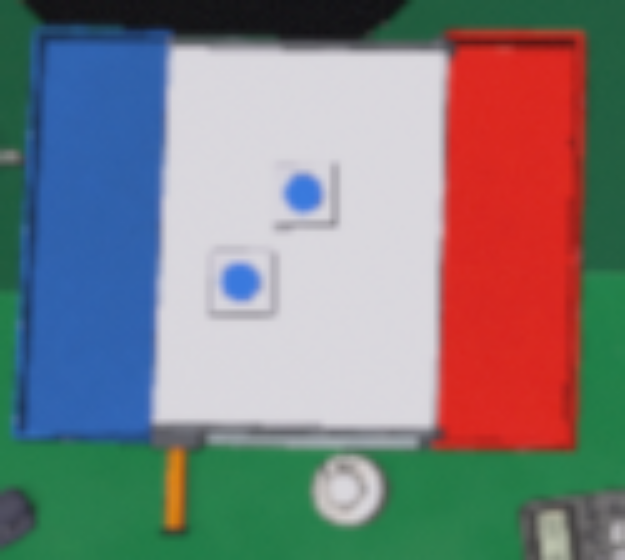

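Crop 1 shows the loose plates turned about 20° and -24°. In each case the tin is across one face (at -70° and -114°), so I will grip the other pair of faces. Crop 2 shows the board plates aligned with the rig at rig x ≈ 24 and -30 mm. That leaves lanes free at x ≈ -82 and +75.

```bash
cat >> h.py <<'E'
from scipy.spatial.transform import Rotation as Ro
C=np.array([.5546,.1886]); YAW=np.radians(-3.4)
def rigw(x,y): return C+np.array([[np.cos(YAW),-np.sin(YAW)],[np.sin(YAW),np.cos(YAW)]])@[x,y]
def down(yaw):
    a=np.radians(yaw); y=np.array([np.cos(a),np.sin(a),0]); z=np.array([0,0,-1.]); return np.c_[np.cross(y,z),y,z]
def plan(wps,start=None):
    # wps: (x,y,z,yaw) ; prints rel shift/turn from current (or start) pose and rows needed
    s=env.observe(); p,R=(s['position'],s['tool_rot']) if start is None else (np.array(start[:3]),down(start[3]))
    pp,pR=np.array(p),R
    for w in wps:
        t=np.array(w[:3]); T=down(w[3]); sh=R.T@(t-p)/.5; rv=Ro.from_matrix(R.T@T).as_rotvec(degrees=True)/120
        n=max(np.linalg.norm(t-pp)/.0417,Ro.from_matrix(pR.T@T).magnitude()*57.3/7.16)
        print(np.round(np.r_[sh,rv],4).tolist(),'rows %.1f'%n); pp,pR=t,T
E
python3 - <<'E'
from h import *
d=np.load('top0.npy',allow_pickle=True).item()
print(ray(d,(400,232),0),ray(d,(225,166),.09),rigw(-.154,.07))
plan([(.36,.08,.2,40)])
plan([(.4115,-.1633,.12,20),(.4115,-.1633,.02,20)],start=(.36,.08,.2,40))
E
```

```text
[ 0.5017735  -0.32965071  0.        ] [0.7059313  0.19378611 0.09      ] [0.40502251 0.26760997]
[-0.573, -0.6347, 0.1002, -0.0006, -0.0, 0.1957] rows 10.3
[-0.439, -0.2339, 0.16, 0.0, 0.0, 0.1667] rows 6.3
[-0.439, -0.2339, 0.36, 0.0, 0.0, 0.1667] rows 2.4
```

{"name": "arm_command", "arguments": {"commands": [-0.4,-0.573,-0.635,0.1,0,0,0.196,-0.4,-0.573,-0.635,0.1,0,0,0.196,-0.4,-0.573,-0.635,0.1,0,0,0.196,-0.4,-0.573,-0.635,0.1,0,0,0.196,-0.4,-0.573,-0.635,0.1,0,0,0.196,-0.4,-0.573,-0.635,0.1,0,0,0.196,-0.4,-0.573,-0.635,0.1,0,0,0.196,-0.4,-0.573,-0.635,0.1,0,0,0.196,-0.4,-0.573,-0.635,0.1,0,0,0.196,-0.4,-0.573,-0.635,0.1,0,0,0.196,-0.4,-0.573,-0.635,0.1,0,0,0.196,-0.4,-0.573,-0.635,0.1,0,0,0.196], "newtons": 40}}

```text
time_s: 1.1
position: [0.3608, 0.0775, 0.1999]
tool_rot: [[-0.638, 0.77, -0.001], [0.77, 0.638, -0.0], [0.0, -0.001, -1.0]]
ft_force: [-0.2, 0.2, -0.2]
grip_width: 0.0597
gripper_force: 0.0
```

```bash
python3 -c "
from h import *
plan([(.4115,-.1633,.12,20),(.4115,-.1633,.04,20)])"
```

```text
[-0.4354, -0.2293, 0.1599, -0.0004, -0.0, 0.164] rows 6.2
[-0.4354, -0.2292, 0.3199, -0.0004, -0.0, 0.164] rows 1.9
```

{"name": "arm_command", "arguments": {"commands": [-0.4,-0.435,-0.229,0.16,0,0,0.164,-0.4,-0.435,-0.229,0.16,0,0,0.164,-0.4,-0.435,-0.229,0.16,0,0,0.164,-0.4,-0.435,-0.229,0.16,0,0,0.164,-0.4,-0.435,-0.229,0.16,0,0,0.164,-0.4,-0.435,-0.229,0.16,0,0,0.164,-0.4,-0.435,-0.229,0.16,0,0,0.164,-0.4,-0.435,-0.229,0.32,0,0,0.164,-0.4,-0.435,-0.229,0.32,0,0,0.164,-0.4,-0.435,-0.229,0.32,0,0,0.164,-0.4,-0.435,-0.229,0.32,0,0,0.164]}}

```text
time_s: 2.02
position: [0.4117, -0.1588, 0.0399]
tool_rot: [[-0.348, 0.938, -0.003], [0.938, 0.348, 0.003], [0.004, -0.002, -1.0]]
ft_force: [-0.1, -0.1, 0.4]
grip_width: 0.0598
gripper_force: 0.0
```

```bash
python3 -c "
from h import *
plan([(.4115,-.1633,.02,20)])
plan([(.4115,-.1633,.13,20)],start=(.4115,-.1633,.02,20))"
```

```text
[-0.0084, -0.0034, 0.0398, -0.0011, -0.0018, 0.0028] rows 0.5
[0.0, 0.0, -0.22, 0.0, 0.0, 0.0] rows 2.6
```

{"name": "arm_command", "arguments": {"commands": [-0.4,-0.006,-0.002,0.04,0,0,0.002,-0.4,-0.006,-0.002,0.04,0,0,0.002,0.3,-0.006,-0.002,0.04,0,0,0.002,0.8,-0.006,-0.002,0.04,0,0,0.002,0.8,-0.006,-0.002,0.04,0,0,0.002,0.8,-0.006,-0.002,0.04,0,0,0.002,0.8,-0.006,-0.002,0.04,0,0,0.002]}}

```text
time_s: 2.6
position: [0.4129, -0.1634, 0.0225]
tool_rot: [[-0.343, 0.939, 0.003], [0.939, 0.343, -0.002], [-0.003, 0.002, -1.0]]
ft_force: [-0.6, 1.6, 7.1]
grip_width: 0.0368
gripper_force: 39.7
```

```bash
python3 -c "
from h import *
t=rigw(.074,0); print(t)
plan([(.41,-.1633,.13,20),(.40,.02,.13,60),(*t,.13,86.6)])
plan([(*t,.0595,86.6)],start=(*t,.13,86.6))"
```

```text
[0.62846975 0.18421133]
[0.0015, -0.0051, -0.2151, 0.0009, 0.0012, 0.0005] rows 2.6
[0.3528, 0.1019, -0.2158, 0.0005, 0.0015, -0.3328] rows 5.6
[0.5045, 0.6438, -0.2152, 0.0001, 0.0016, -0.5545] rows 6.7
[0.0, 0.0, 0.141, 0.0, 0.0, 0.0] rows 1.7
```

{"name": "arm_command", "arguments": {"commands": [0.8,0,-0.005,-0.215,0,0,0,0.8,0,-0.005,-0.215,0,0,0,0.8,0,-0.005,-0.215,0,0,0,0.8,0.353,0.102,-0.215,0,0,-0.333,0.8,0.353,0.102,-0.215,0,0,-0.333,0.8,0.353,0.102,-0.215,0,0,-0.333,0.8,0.353,0.102,-0.215,0,0,-0.333,0.8,0.353,0.102,-0.215,0,0,-0.333,0.8,0.353,0.102,-0.215,0,0,-0.333,0.8,0.505,0.644,-0.215,0,0,-0.555,0.8,0.505,0.644,-0.215,0,0,-0.555,0.8,0.505,0.644,-0.215,0,0,-0.555]}}

```text
time_s: 3.6
position: [0.5021, 0.0946, 0.1299]
tool_rot: [[-0.99, 0.142, 0.002], [0.142, 0.99, -0.0], [-0.002, 0.0, -1.0]]
ft_force: [1.0, -0.5, -0.8]
grip_width: 0.0368
gripper_force: 41.4
```

```bash
python3 -c "
from h import *
t=rigw(.074,0)
plan([(*t,.13,86.6),(*t,.075,86.6)]);print(env.observe()['grip_width'])"
```

```text
[-0.2247, 0.2134, 0.0004, 0.0001, 0.0011, -0.0397] rows 3.7
[-0.2245, 0.2134, 0.1104, 0.0001, 0.0011, -0.0397] rows 1.3
0.036774675908699504
```

{"name": "arm_command", "arguments": {"commands": [0.8,-0.205,0.195,0,0,0,-0.04,0.8,-0.205,0.195,0,0,0,-0.04,0.8,-0.205,0.195,0,0,0,-0.04,0.8,-0.205,0.195,0,0,0,-0.04,0.8,-0.205,0.195,0,0,0,-0.04,0.8,-0.205,0.195,0.11,0,0,-0.04,0.8,-0.205,0.195,0.11,0,0,-0.04,0.8,-0.205,0.195,0.11,0,0,-0.04,0.8,-0.205,0.195,0.11,0,0,-0.04]}}

```text
time_s: 4.35
position: [0.6164, 0.1741, 0.074]
tool_rot: [[-0.998, 0.065, -0.0], [0.065, 0.998, -0.0], [0.0, -0.0, -1.0]]
ft_force: [0.8, -0.2, -0.8]
grip_width: 0.0368
gripper_force: 43.0
```

```bash
python3 -c "
from h import *
t=rigw(.074,0)
plan([(*t,.0592,86.6)]);print(env.observe()['grip_width'])
d=optics.get_image('side');save(d,'s1.png')"
```

```text
[-0.0228, 0.0217, 0.0296, -0.0, -0.0, -0.0026] rows 0.5
0.03679817117274523
```

View pics/s1.png

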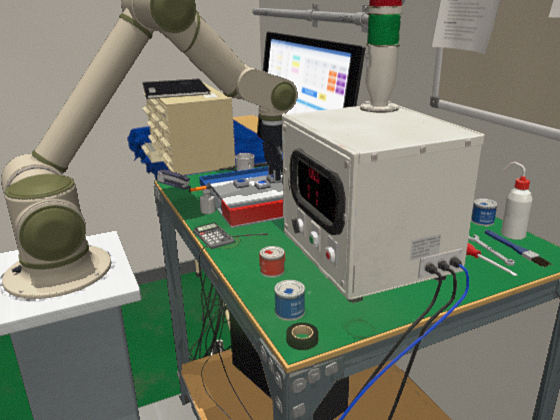

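The picture shows the plate held over the far part of the board, clear of the monitor, with both tins in place. I lower and release it.

{"name": "arm_command", "arguments": {"commands": [0.8,-0.023,0.022,0,0,0,0,0.8,-0.023,0.022,0.015,0,0,-0.0026,0.8,-0.023,0.022,0.03,0,0,-0.0026,0.8,-0.023,0.022,0.03,0,0,-0.0026,0.0,-0.023,0.022,0.03,0,0,-0.0026,-0.4,-0.023,0.022,0.03,0,0,-0.0026,-0.4,-0.023,0.022,0.03,0,0,-0.0026,-0.4,-0.023,0.022,-0.12,0,0,-0.0026,-0.4,-0.023,0.022,-0.12,0,0,-0.0026,-0.4,-0.023,0.022,-0.12,0,0,-0.0026]}}

```text
time_s: 5.23
position: [0.6315, 0.1847, 0.1399]
tool_rot: [[-0.998, 0.059, 0.011], [0.059, 0.998, 0.001], [-0.011, 0.002, -1.0]]
ft_force: [0.1, 0.5, 0.0]
grip_width: 0.0599
gripper_force: 0.0
```

```bash
python3 -c "
from h import *
plan([(.42,.02,.14,40),(.4129,-.25,.14,-20)])
plan([(.4129,-.3188,.13,-24.2),(.4129,-.3188,.04,-24.2)],start=(.4129,-.25,.14,-20))"
```

```text
[0.4027, -0.3538, -0.0055, 0.003, 0.0048, 0.3884] rows 6.5
[0.3849, -0.8937, -0.0062, 0.0056, 0.0029, 0.8884] rows 8.4
[-0.1293, 0.0471, 0.02, 0.0, 0.0, 0.035] rows 1.7
[-0.1293, 0.0471, 0.2, 0.0, 0.0, 0.035] rows 2.2
```

{"name": "arm_command", "arguments": {"commands": [-0.4,0.403,-0.354,-0.005,0.003,0.005,0.388,-0.4,0.403,-0.354,-0.005,0.003,0.005,0.388,-0.4,0.403,-0.354,-0.005,0.003,0.005,0.388,-0.4,0.403,-0.354,-0.005,0.003,0.005,0.388,-0.4,0.403,-0.354,-0.005,0.003,0.005,0.388,-0.4,0.403,-0.354,-0.005,0.003,0.005,0.388,-0.4,0.403,-0.354,-0.005,0.003,0.005,0.388,-0.4,0.385,-0.894,-0.006,0.005,0.003,0.888,-0.4,0.385,-0.894,-0.006,0.005,0.003,0.888,-0.4,0.385,-0.894,-0.006,0.005,0.003,0.888,-0.4,0.385,-0.894,-0.006,0.005,0.003,0.888,-0.4,0.385,-0.894,-0.006,0.005,0.003,0.888]}}

```text
time_s: 6.23
position: [0.4113, -0.1906, 0.1358]
tool_rot: [[-0.067, 0.998, -0.011], [0.998, 0.067, -0.001], [0.0, -0.011, -1.0]]
ft_force: [1.6, 0.1, -0.0]
grip_width: 0.0597
gripper_force: 0.0
```

```bash
python3 -c "
from h import *
plan([(.4129,-.3188,.13,-24.2),(.4129,-.3188,.04,-24.2)])"
```

```text
[-0.2561, -0.0139, 0.0118, -0.005, 0.0013, 0.2338] rows 3.9
[-0.2561, -0.012, 0.1918, -0.005, 0.0013, 0.2338] rows 2.2
```

{"name": "arm_command", "arguments": {"commands": [-0.4,-0.256,-0.014,0.012,-0.005,0.001,0.234,-0.4,-0.256,-0.014,0.012,-0.005,0.001,0.234,-0.4,-0.256,-0.014,0.012,-0.005,0.001,0.234,-0.4,-0.256,-0.014,0.012,-0.005,0.001,0.234,-0.4,-0.256,-0.014,0.012,-0.005,0.001,0.234,-0.4,-0.256,-0.013,0.192,-0.005,0.001,0.234,-0.4,-0.256,-0.012,0.192,-0.005,0.001,0.234,-0.4,-0.256,-0.012,0.192,-0.005,0.001,0.234,-0.4,-0.256,-0.012,0.192,-0.005,0.001,0.234]}}

```text
time_s: 6.98
position: [0.4137, -0.3148, 0.0384]
tool_rot: [[0.401, 0.916, -0.004], [0.916, -0.401, 0.004], [0.002, -0.005, -1.0]]
ft_force: [-0.3, 0.2, 0.5]
grip_width: 0.0598
gripper_force: 0.0
```

```bash
python3 -c "
from h import *
plan([(.4129,-.3188,.022,-24.2)])
d=optics.get_image('top');save(d,'t2.png')
for s,c in blobs(d,(105,120,90),(125,255,255),15):
    if s[4]<80 and 150<c[1]<300: print(s,c,ray(d,c,.05)[:2])
p=[(ray(d,c,.05)[:2]-C) for s,c in blobs(d,(105,120,90),(125,255,255),15) if s[4]<80 and c[0]<300 and c[1]>180]
for q in p: print(q@[np.cos(YAW),np.sin(YAW)],q@[-np.sin(YAW),np.cos(YAW)])"
```

```text
[-0.008, 0.0019, 0.0327, -0.0026, -0.001, 0.0045] rows 0.4
[227, 191, 7, 7, 34] [230.4, 194.4] [0.62702719 0.1842593 ]
[227, 207, 7, 7, 38] [230.2, 210.2] [0.57881355 0.18552163]
[215, 225, 7, 7, 39] [217.7, 227.9] [0.52641252 0.22381889]
[128, 245, 4, 13, 32] [129.7, 251.1] [0.46481923 0.48853265]
0.07255714077078287 -3.766721599054103e-05
0.02435350148497196 -0.0016369310135587655
-0.030226571289450277 0.033485198573750534
-0.10741065832066685 0.2940801480299272
```

View pics/t2.png

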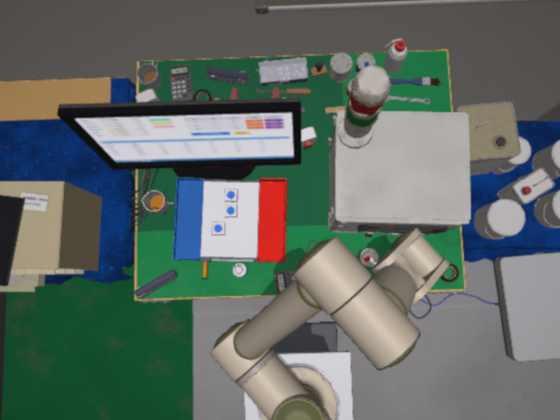

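The first plate lies at rig (73, 0) mm, dot at (230,194), as intended. Its neighbour is at x = 24, which leaves a 10 mm gap. Now I grip the second plate.

{"name": "arm_command", "arguments": {"commands": [-0.4,-0.006,0.001,0.033,0,0,0.004,-0.4,-0.006,0.001,0.033,0,0,0.004,0.3,-0.006,0.001,0.033,0,0,0.004,0.8,-0.006,0.001,0.033,0,0,0.004,0.8,-0.006,0.001,0.033,0,0,0.004,0.8,-0.006,0.001,0.033,0,0,0.004,0.8,-0.006,0.001,0.033,0,0,0.004]}}

```text
time_s: 7.62
position: [0.4142, -0.3199, 0.0253]
tool_rot: [[0.411, 0.912, 0.001], [0.912, -0.411, -0.002], [-0.002, 0.002, -1.0]]
ft_force: [-0.7, 1.7, 7.1]
grip_width: 0.0365
gripper_force: 39.9
```

```bash
python3 -c "
from h import *
t=rigw(-.082,0); print(t)
plan([(.41,-.3188,.14,-24.2),(.37,-.05,.14,-60),(.37,.05,.14,-93.4)])
plan([(*t,.14,-93.4),(*t,.075,-93.4)],start=(.37,.05,.14,-93.4))"
```

```text
[0.47274433 0.19346312]
[-0.0018, -0.0082, -0.2294, 0.001, 0.0007, -0.0007] rows 2.8
[0.4554, -0.3022, -0.2307, 0.0012, 0.0004, 0.2977] rows 6.5
[0.6377, -0.3844, -0.2312, 0.0013, 0.0001, 0.576] rows 4.7
[0.1881, -0.2986, 0.0, 0.0, 0.0, 0.0] rows 4.2
[0.1881, -0.2986, 0.13, 0.0, 0.0, 0.0] rows 1.6
```

{"name": "arm_command", "arguments": {"commands": [0.8,0,-0.008,-0.229,0,0,0,0.8,0,-0.008,-0.229,0,0,0,0.8,0,-0.008,-0.229,0,0,0,0.8,0.455,-0.302,-0.23,0,0,0.298,0.8,0.455,-0.302,-0.23,0,0,0.298,0.8,0.455,-0.302,-0.23,0,0,0.298,0.8,0.455,-0.302,-0.23,0,0,0.298,0.8,0.455,-0.302,-0.23,0,0,0.298,0.8,0.455,-0.302,-0.23,0,0,0.298,0.8,0.455,-0.302,-0.23,0,0,0.298,0.8,0.638,-0.384,-0.23,0,0,0.576,0.8,0.638,-0.384,-0.23,0,0,0.576]}}

```text
time_s: 8.62
position: [0.3703, 0.0162, 0.1395]
tool_rot: [[0.948, 0.318, 0.002], [0.318, -0.948, -0.001], [0.001, 0.001, -1.0]]
ft_force: [1.2, -0.3, -1.2]
grip_width: 0.0366
gripper_force: 41.4
```

```bash
python3 -c "
from h import *
t=rigw(-.082,0); print(t)
plan([(*t,.14,-93.4),(*t,.08,-93.4)])"
```

```text
[0.47274433 0.19346312]
[0.3069, -0.271, -0.001, 0.0005, -0.0008, 0.1828] rows 4.9
[0.3067, -0.2711, 0.119, 0.0005, -0.0008, 0.1828] rows 1.4
```

{"name": "arm_command", "arguments": {"commands": [0.8,0.307,-0.271,0,0,0,0.183,0.8,0.307,-0.271,0,0,0,0.183,0.8,0.307,-0.271,0,0,0,0.183,0.8,0.307,-0.271,0,0,0,0.183,0.8,0.307,-0.271,0,0,0,0.183,0.8,0.307,-0.271,0,0,0,0.183,0.8,0.307,-0.271,0.06,0,0,0.183,0.8,0.307,-0.271,0.119,0,0,0.183,0.8,0.307,-0.271,0.119,0,0,0.183]}}

```text
time_s: 9.37
position: [0.4701, 0.1925, 0.0757]
tool_rot: [[0.999, -0.054, -0.008], [-0.054, -0.999, -0.001], [-0.007, 0.002, -1.0]]
ft_force: [-0.3, 0.1, -2.1]
grip_width: 0.0369
gripper_force: 41.3
```

```bash
python3 -c "
from h import *
t=rigw(-.082,0); print(t)
plan([(*t,.0613,-93.4)])"
```

```text
[0.47274433 0.19346312]
[0.0055, -0.0022, 0.0287, 0.0008, 0.0036, 0.0025] rows 0.4
```

{"name": "arm_command", "arguments": {"commands": [0.8,0.005,-0.002,0.015,0,0.003,0.002,0.8,0.005,-0.002,0.029,0,0.003,0.002,0.8,0.005,-0.002,0.029,0,0.003,0.002,0.0,0.005,-0.002,0.029,0,0.003,0.002,-0.4,0.005,-0.002,0.029,0,0.003,0.002,-0.4,0.005,-0.002,0.029,0,0.003,0.002,-0.4,0.005,-0.002,-0.15,0,0.003,0.002,-0.4,0.005,-0.002,-0.15,0,0.003,0.002,-0.4,0.005,-0.002,-0.15,0,0.003,0.002,-0.4,-0.23,-0.002,-0.15,0,0.003,0.002,-0.4,-0.23,-0.002,-0.15,0,0.003,0.002,-0.4,-0.23,-0.002,-0.15,0,0.003,0.002]}}

```text
time_s: 10.37
position: [0.3553, 0.1996, 0.1539]
tool_rot: [[0.998, -0.06, 0.006], [-0.06, -0.998, -0.0], [0.006, -0.0, -1.0]]
ft_force: [0.5, 0.9, 0.9]
grip_width: 0.0595
gripper_force: 0.0
```

```bash
python3 -c "
from h import *
for n in ('top','side'):
  d=optics.get_image(n);save(d,n+'3.png')
  for s,c in blobs(d,(105,120,90),(125,255,255),15):
    if s[4]<80:
      q=ray(d,c,.05)[:2]-C; q=(q@[np.cos(YAW),np.sin(YAW)],q@[-np.sin(YAW),np.cos(YAW)])
      if np.hypot(*q)<.2: print(n,s,c,q)
print([b for b in blobs(d,(8,180,120),(18,255,255),6)])
h=rigw(-.156,.07);print(h)
plan([(*h,.14,-93.4),(*h,.05,-93.4)])"
```

```text
top [227, 191, 7, 7, 34] [230.4, 194.4] (np.float64(0.07255714077078287), np.float64(-3.766721599054103e-05))
top [227, 207, 7, 7, 38] [230.2, 210.2] (np.float64(0.02435350148497196), np.float64(-0.0016369310135587655))
top [215, 225, 7, 7, 39] [217.7, 227.9] (np.float64(-0.030226571289450277), np.float64(0.033485198573750534))
top [225, 242, 7, 7, 39] [228.1, 244.9] (np.float64(-0.08027713148610859), np.float64(-0.00013588755021405906))
side [225, 186, 7, 3, 16] [228.2, 186.8] (np.float64(-0.07831670537573063), np.float64(-0.004173469608443009))
[([190, 186, 16, 5, 46], [197.8, 188.2])]
[0.40302603 0.26772858]
[0.092, -0.1414, 0.0282, 0.0003, -0.0017, 0.0007] rows 2.1
[0.0914, -0.1415, 0.2082, 0.0003, -0.0017, 0.0007] rows 2.2
```

View pics/top3.png

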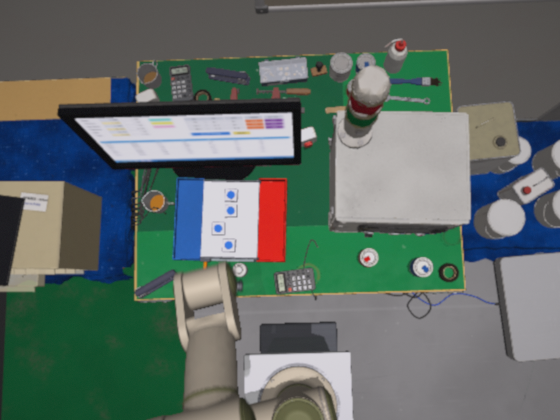

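All four plates are on the board at rig x = -80, -30, 24 and 73 mm, dots at (228,245), (218,228), (230,210) and (230,194). Nothing else has moved. Next is the handle.

{"name": "arm_command", "arguments": {"commands": [-0.4,0.092,-0.141,0.028,0,-0.002,0,-0.4,0.092,-0.141,0.028,0,-0.002,0,-0.4,0.092,-0.141,0.028,0,-0.002,0,-0.4,0.092,-0.141,0.028,0,-0.002,0,-0.4,0.091,-0.141,0.208,0,-0.002,0,-0.4,0.091,-0.141,0.208,0,-0.002,0,-0.4,0.091,-0.141,0.208,0,-0.002,0,-0.4,0.091,-0.141,0.208,0,-0.002,0]}}

```text
time_s: 11.13
position: [0.4069, 0.2665, 0.0489]
tool_rot: [[0.998, -0.06, -0.003], [-0.06, -0.998, -0.002], [-0.003, 0.002, -1.0]]
ft_force: [-0.5, -0.1, 0.1]
grip_width: 0.0593
gripper_force: 0.0
```

```bash
python3 -c "
from h import *
h=rigw(-.156,.07);print(h)
plan([(*h,.032,-93.4)])"
```

```text
[0.40302603 0.26772858]
[-0.0079, -0.0021, 0.0338, 0.001, 0.0013, -0.0005] rows 0.4
```

{"name": "arm_command", "arguments": {"commands": [-0.4,-0.008,-0.002,0.034,0,0.001,0,-0.4,-0.008,-0.002,0.034,0,0.001,0,0.2,-0.008,-0.002,0.034,0,0.001,0,0.7,-0.008,-0.002,0.034,0,0.001,0,1,-0.008,-0.002,0.034,0,0.001,0,1,-0.008,-0.002,0.034,0,0.001,0,1,-0.008,-0.002,0.034,0,0.001,0], "newtons": 40}}

```text
time_s: 11.72
position: [0.4045, 0.2679, 0.034]
tool_rot: [[0.998, -0.059, 0.005], [-0.059, -0.998, -0.002], [0.005, 0.001, -1.0]]
ft_force: [0.2, -7.2, 8.3]
grip_width: 0.0083
gripper_force: 39.1
```

```bash
python3 -c "
from h import *
s=env.observe();R=s['tool_rot']
ey=np.array([-np.sin(YAW),np.cos(YAW),0])
for t in (.07,.14,.21,.28,.34,.39,.43):
  dy=-.155*(1-np.cos(t))-.002*np.sin(t); dz=.155*np.sin(t)+.002*(np.cos(t)-1)
  print(t,(R.T@(ey*dy+[0,0,dz])/.5).round(4))"
```

```text
0.07 [ 0.0001  0.0011 -0.0217]
0.14 [ 0.0002  0.0037 -0.0432]
0.21 [ 0.0003  0.0077 -0.0645]
0.28 [ 0.0004  0.0133 -0.0855]
0.34 [ 0.0005  0.0192 -0.1031]
0.39 [ 0.0006  0.025  -0.1175]
0.43 [ 0.0006  0.0301 -0.1288]
```

{"name": "arm_command", "arguments": {"commands": [1,0,0.0003,-0.01,0,0,0,1,0,0.001,-0.0217,0,0,0,1,0,0.0022,-0.032,0,0,0,1,0,0.0037,-0.043,0,0,0,1,0,0.0055,-0.054,0,0,0,1,0,0.0077,-0.0645,0,0,0,1,0,0.0103,-0.075,0,0,0,1,0,0.0133,-0.0855,0,0,0,1,0,0.0163,-0.095,0,0,0,1,0,0.0192,-0.103,0,0,0,1,0,0.021,-0.108,0,0,0,1,0,0.0225,-0.1115,0,0,0]}}

```text
time_s: 12.72
position: [0.4038, 0.2575, 0.0893]
tool_rot: [[0.998, -0.06, 0.005], [-0.06, -0.998, 0.0], [0.005, -0.001, -1.0]]
ft_force: [6.2, 0.4, -7.1]
grip_width: 0.0081
gripper_force: 38.8
```

```bash
python3 -c "
from h import *
s=env.observe();R=s['tool_rot']
print(s['position'],s['ft_force'],s['grip_width'])
d=optics.get_image('top');save(d,'top4.png')
for s,c in blobs(d,(105,120,90),(125,255,255),15):
    if s[4]<80:
      q=ray(d,c,.05)[:2]-C; q=(q@[np.cos(YAW),np.sin(YAW)],q@[-np.sin(YAW),np.cos(YAW)])
      if np.hypot(*q)<.2: print(s,c,q)
"
```

```text
[0.40375983 0.25750387 0.0892677 ] [ 6.22454731  0.40212599 -7.1351832 ] 0.008149949168211372
[231, 190, 7, 7, 39] [233.9, 192.9] (np.float64(0.07743849682421641), np.float64(-0.010437479693454804))
[231, 206, 7, 7, 41] [233.8, 209.0] (np.float64(0.028299566419470915), np.float64(-0.012337075837180333))
[217, 223, 7, 8, 41] [220.0, 226.6] (np.float64(-0.026115135527673045), np.float64(0.026758709384563803))
[228, 241, 7, 7, 41] [231.1, 244.1] (np.float64(-0.07762901496175927), np.float64(-0.00900019569544066))
```

{"name": "arm_command", "arguments": {"commands": [1,0,0.002,-0.004,0,0,0,1,0,0.004,-0.008,0,0,0,1,0,0.006,-0.012,0,0,0,1,0,0.008,-0.016,0,0,0,1,0,0.009,-0.019,0,0,0,1,0,0.01,-0.021,0,0,0,1,0,0.01,-0.021,0,0,0,1,0,0.01,-0.021,0,0,0,1,0,0.01,-0.021,0,0,0,1,0,0.01,-0.021,0,0,0,1,0,0.01,-0.021,0,0,0,1,0,0.01,-0.021,0,0,0]}}

```text
time_s: 13.77
position: [0.4035, 0.2531, 0.0997]
tool_rot: [[0.998, -0.06, 0.006], [-0.06, -0.998, 0.001], [0.006, -0.002, -1.0]]
ft_force: [5.1, 2.5, -3.4]
grip_width: 0.0087
gripper_force: 39.0
```

```bash
cat > dots.py <<'E'
from h import *
import sys
s=env.observe();print(s['position'],s['ft_force'],s['grip_width'])
d=optics.get_image('top');save(d,sys.argv[1])
for s,c in blobs(d,(105,120,90),(125,255,255),15):
    if s[4]<80:
      for z in (.05,.034):
        q=ray(d,c,z)[:2]-C; q=(q@[np.cos(YAW),np.sin(YAW)],q@[-np.sin(YAW),np.cos(YAW)])
        if np.hypot(*q)<.2: print(z,s,c,np.round(q,4))
E
python3 dots.py top5.png
```

```text
[0.4035298  0.25313311 0.09973446] [ 5.07282641  2.4525079  -3.38748011] 0.008704050093937047
0.05 [266, 194, 7, 7, 37] [269.2, 196.8] [ 0.0684 -0.1177]
0.034 [266, 194, 7, 7, 37] [269.2, 196.8] [ 0.071  -0.1166]
0.05 [266, 209, 7, 6, 35] [268.8, 211.6] [ 0.0233 -0.1181]
0.034 [266, 209, 7, 6, 35] [268.8, 211.6] [ 0.0255 -0.1171]
0.05 [218, 223, 8, 8, 42] [221.5, 226.3] [-0.0251  0.0223]
0.034 [218, 223, 8, 8, 42] [221.5, 226.3] [-0.0235  0.0248]
0.05 [229, 241, 7, 7, 40] [232.2, 244.0] [-0.0772 -0.0123]
0.034 [229, 241, 7, 7, 40] [232.2, 244.0] [-0.0762 -0.0101]
```

Two plates (rig x = 73 and 24) have slid into the red tray and two stayed on the board. I hold for a moment, then check.

{"name": "arm_command", "arguments": {"commands": [1,0,0,0,0,0,0,1,0,0,0,0,0,0,1,0,0,0,0,0,0,1,0,0,0,0,0,0,1,0,0,0,0,0,0,1,0,0,0,0,0,0,1,0,0,0,0,0,0,1,0,0,0,0,0,0]}}

```text
time_s: 14.48
position: [0.4035, 0.2531, 0.0997]
tool_rot: [[0.998, -0.06, 0.006], [-0.06, -0.998, 0.001], [0.006, -0.002, -1.0]]
ft_force: [4.7, 3.5, -3.2]
grip_width: 0.008
gripper_force: 39.0
```

```bash
python3 dots.py top6.png; python3 - <<'E'
from h import *
d=optics.get_image('side')
a=cv2.resize(d['image'][150:230,160:300],None,fx=5,fy=5,interpolation=2)
b=cv2.resize(cv2.imread('pics/top6.png')[175:285,170:295],None,fx=4,fy=4,interpolation=2)[:,:,::-1]
a=cv2.resize(a,(560,320)); o=np.zeros((600,800,3),np.uint8); o[:276,:350]=b[82:358,150:500]; o[276:596,:560]=a
cv2.imwrite('pics/v6.png',o[:,:,::-1])
E
```

```text
[0.40352932 0.25314514 0.09974298] [ 4.65549298  3.45201643 -3.22996795] 0.007950749689162604
0.05 [266, 194, 7, 7, 37] [269.2, 196.8] [ 0.0684 -0.1177]
0.034 [266, 194, 7, 7, 37] [269.2, 196.8] [ 0.071  -0.1166]
0.05 [266, 209, 7, 6, 35] [268.8, 211.6] [ 0.0233 -0.1181]
0.034 [266, 209, 7, 6, 35] [268.8, 211.6] [ 0.0255 -0.1171]
0.05 [218, 223, 8, 8, 42] [221.5, 226.3] [-0.0251  0.0223]
0.034 [218, 223, 8, 8, 42] [221.5, 226.3] [-0.0235  0.0248]
0.05 [229, 241, 7, 7, 40] [232.2, 244.0] [-0.0772 -0.0123]
0.034 [229, 241, 7, 7, 40] [232.2, 244.0] [-0.0762 -0.0101]
```

View pics/v6.png

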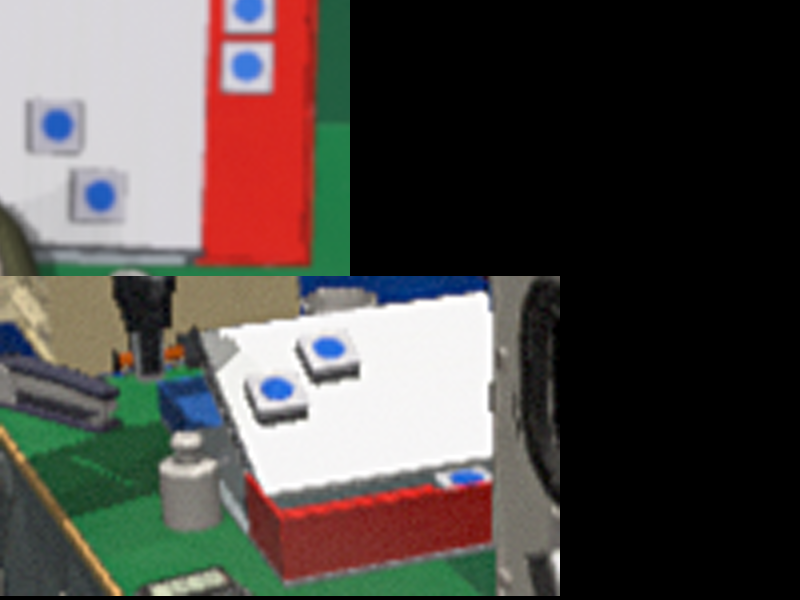

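Both slid plates lie flat in the red tray (dots at (269,197) and (269,212)); the other two are still on the raised board. Now I lower it along the arc.

{"name": "arm_command", "arguments": {"commands": [1,0,-0.002,0.004,0,0,0,1,0,-0.006,0.012,0,0,0,1,0,-0.011,0.025,0,0,0,1,0,-0.016,0.042,0,0,0,1,0,-0.02,0.057,0,0,0,1,0,-0.0235,0.073,0,0,0,1,0,-0.026,0.088,0,0,0,1,0,-0.028,0.102,0,0,0,1,0,-0.029,0.115,0,0,0,1,0,-0.0296,0.124,0,0,0,1,0,-0.0296,0.13,0,0,0,1,0,-0.0296,0.132,0,0,0]}}

```text
time_s: 15.58
position: [0.4044, 0.2678, 0.0338]
tool_rot: [[0.998, -0.06, 0.005], [-0.06, -0.998, 0.001], [0.005, -0.001, -1.0]]
ft_force: [-1.3, 0.6, 23.2]
grip_width: 0.0081
gripper_force: 43.1
```

```bash
python3 dots.py top7.png; python3 -c "
from h import *
s=env.observe();R=s['tool_rot'];print((R.T@(np.array([.4045,.2679,.034])-s['position'])/.5).round(4))"
```

```text
[0.40439726 0.26780297 0.03384677] [-1.27932175  0.62699813 23.24425739] 0.008065517901189229
0.05 [266, 194, 7, 7, 36] [269.3, 196.8] [ 0.0684 -0.118 ]
0.034 [266, 194, 7, 7, 36] [269.3, 196.8] [ 0.071 -0.117]
0.05 [266, 209, 7, 6, 35] [268.8, 211.6] [ 0.0233 -0.1181]
0.034 [266, 209, 7, 6, 35] [268.8, 211.6] [ 0.0255 -0.1171]
0.05 [215, 225, 7, 7, 39] [217.7, 227.9] [-0.0302  0.0335]
0.034 [215, 225, 7, 7, 39] [217.7, 227.9] [-0.0287  0.0361]
0.05 [225, 242, 7, 7, 39] [228.1, 244.9] [-0.0803 -0.0001]
0.034 [225, 242, 7, 7, 39] [228.1, 244.9] [-0.0792  0.0022]
[ 0.0002 -0.0002 -0.0001]
```

{"name": "arm_command", "arguments": {"commands": [0.4,0,0,0,0,0,0,-0.4,0,0,0,0,0,0,-0.4,0,0,0,0,0,0,-0.4,0,0,0,0,0,0,-0.4,0,0,-0.05,0,0,0,-0.4,0,0,-0.12,0,0,0,-0.4,0,0,-0.18,0,0,0,-0.4,0,0,-0.18,0,0,0]}}

```text
time_s: 16.3
position: [0.4053, 0.268, 0.1277]
tool_rot: [[0.998, -0.059, 0.011], [-0.059, -0.998, 0.002], [0.011, -0.003, -1.0]]
ft_force: [0.3, 0.5, 0.6]
grip_width: 0.0599
gripper_force: 0.0
```

```bash
python3 -c "
from h import *
print(env.observe()['ft_force'])
t=rigw(-.0803,0)
plan([(*t,.12,-93.4),(*t,.08,-93.4)])"
```

```text
[0.2972949  0.49194927 0.61714741]
[0.1468, 0.1408, 0.0167, -0.0014, -0.0053, -0.0001] rows 2.4
[0.1459, 0.141, 0.0967, -0.0014, -0.0053, -0.0001] rows 1.0
```

{"name": "arm_command", "arguments": {"commands": [-0.4,0.147,0.141,0.017,-0.001,-0.005,0,-0.4,0.147,0.141,0.017,-0.001,-0.005,0,-0.4,0.147,0.141,0.017,-0.001,-0.005,0,-0.4,0.147,0.141,0.017,-0.001,-0.005,0,-0.4,0.146,0.141,0.097,-0.001,-0.005,0,-0.4,0.146,0.141,0.097,-0.001,-0.005,0,-0.4,0.146,0.141,0.097,-0.001,-0.005,0]}}

```text
time_s: 16.88
position: [0.4708, 0.1926, 0.0739]
tool_rot: [[0.998, -0.059, -0.012], [-0.059, -0.998, -0.003], [-0.012, 0.003, -1.0]]
ft_force: [-0.6, -0.1, 1.3]
grip_width: 0.0596
gripper_force: 0.0
```

```bash
python3 -c "
from h import *
t=rigw(-.0803,0)
plan([(*t,.0595,-93.4)])"
```

```text
[0.0075, -0.002, 0.0286, 0.0016, 0.0057, -0.0] rows 0.4
```

{"name": "arm_command", "arguments": {"commands": [-0.4,0.007,-0.002,0.02,0.0016,0.005,0,-0.4,0.007,-0.002,0.026,0.0016,0.005,0,-0.4,0.007,-0.002,0.026,0.0016,0.005,0,0.3,0.007,-0.002,0.026,0.0016,0.005,0,0.8,0.007,-0.002,0.026,0.0016,0.005,0,0.8,0.007,-0.002,0.026,0.0016,0.005,0,0.8,0.007,-0.002,0.026,0.0016,0.005,0,0.8,0.007,-0.002,0.026,0.0016,0.005,0]}}

```text
time_s: 17.55
position: [0.476, 0.1934, 0.0631]
tool_rot: [[0.998, -0.06, 0.005], [-0.06, -0.998, 0.001], [0.005, -0.001, -1.0]]
ft_force: [-1.8, 0.0, 5.9]
grip_width: 0.036
gripper_force: 39.5
```

```bash
python3 -c "
from h import *
t=rigw(-.0803,0);b=rigw(-.07,.127)
plan([(*t,.12,-93.4),(*b,.12,-3.4)])"
```

```text
[-0.0026, 0.0001, -0.1138, -0.0007, -0.0023, -0.0001] rows 1.4
[0.018, -0.2539, -0.1133, 0.0013, -0.0023, -0.7501] rows 12.6
```

{"name": "arm_command", "arguments": {"commands": [0.8,0,0,-0.114,0,-0.002,0,0.8,0,0,-0.114,0,-0.002,0,0.8,0.018,-0.254,-0.113,0.001,-0.002,-0.75,0.8,0.018,-0.254,-0.113,0.001,-0.002,-0.75,0.8,0.018,-0.254,-0.113,0.001,-0.002,-0.75,0.8,0.018,-0.254,-0.113,0.001,-0.002,-0.75,0.8,0.018,-0.254,-0.113,0.001,-0.002,-0.75,0.8,0.018,-0.254,-0.113,0.001,-0.002,-0.75,0.8,0.018,-0.254,-0.113,0.001,-0.002,-0.75,0.8,0.018,-0.254,-0.113,0.001,-0.002,-0.75,0.8,0.018,-0.254,-0.113,0.001,-0.002,-0.75,0.8,0.018,-0.254,-0.113,0.001,-0.002,-0.75]}}

```text
time_s: 18.55
position: [0.492, 0.3194, 0.1191]
tool_rot: [[0.366, 0.931, -0.001], [0.931, -0.366, -0.0], [-0.0, -0.001, -1.0]]
ft_force: [-0.1, 0.6, -1.0]
grip_width: 0.0364
gripper_force: 41.2
```

```bash
python3 -c "
from h import *
b=rigw(-.07,.127)
plan([(*b,.11,-3.4),(*b,.06,-3.4)])"
```

```text
[0.0004, 0.0004, 0.0181, -0.0003, 0.0001, -0.1504] rows 2.5
[0.0004, 0.0004, 0.1181, -0.0003, 0.0001, -0.1504] rows 1.2
```

{"name": "arm_command", "arguments": {"commands": [0.8,0,0,0.018,0,0,-0.15,0.8,0,0,0.018,0,0,-0.15,0.8,0,0,0.018,0,0,-0.15,0.8,0,0,0.018,0,0,-0.15,0.8,0,0,0.06,0,0,-0.15,0.8,0,0,0.1,0,0,-0.15,0.8,0,0,0.118,0,0,-0.15,0.8,0,0,0.118,0,0,-0.15,0.8,0,0,0.13,0,0,-0.15,0.8,0,0,0.141,0,0,-0.15,0.8,0,0,0.141,0,0,-0.15]}}

```text
time_s: 19.47
position: [0.4921, 0.3194, 0.0478]
tool_rot: [[0.067, 0.998, -0.001], [0.998, -0.067, -0.0], [-0.0, -0.001, -1.0]]
ft_force: [-0.4, -0.2, -0.8]
grip_width: 0.0362
gripper_force: 41.2
```

{"name": "arm_command", "arguments": {"commands": [0.8,0,0,0.002,0,0,0,0.8,0,0,0.002,0,0,0,0.1,0,0,0.002,0,0,0,-0.2,0,0,0.002,0,0,0,-0.3,0,0,0.002,0,0,0,-0.3,0,0,-0.05,0,0,0,-0.3,0,0,-0.14,0,0,0,-0.3,0,0,-0.14,0,0,0]}}

```text
time_s: 20.13
position: [0.4946, 0.3204, 0.1245]
tool_rot: [[0.066, 0.998, 0.009], [0.998, -0.066, 0.004], [0.004, 0.009, -1.0]]
ft_force: [0.7, -0.6, 0.2]
grip_width: 0.0554
gripper_force: 0.0
```

```bash
python3 -c "
from h import *
t=rigw(-.0302,.0335)
plan([(*t,.12,-3.4),(*t,.08,-3.4)])"
```

```text
[-0.1886, 0.0762, 0.0089, 0.0043, -0.0021, -0.0033] rows 2.4
[-0.189, 0.0755, 0.0889, 0.0043, -0.0021, -0.0033] rows 1.0
```

{"name": "arm_command", "arguments": {"commands": [-0.4,-0.189,0.076,0.009,0.004,-0.002,-0.003,-0.4,-0.189,0.076,0.009,0.004,-0.002,-0.003,-0.4,-0.189,0.076,0.009,0.004,-0.002,-0.003,-0.4,-0.189,0.076,0.009,0.004,-0.002,-0.003,-0.4,-0.189,0.0755,0.07,0.004,-0.002,-0.003,-0.4,-0.189,0.0755,0.08,0.004,-0.002,-0.003,-0.4,-0.189,0.0755,0.08,0.004,-0.002,-0.003,-0.4,-0.189,0.0755,0.08,0.004,-0.002,-0.003]}}

```text
time_s: 20.8
position: [0.5235, 0.2233, 0.0785]
tool_rot: [[0.059, 0.998, -0.009], [0.998, -0.059, -0.004], [-0.004, -0.009, -1.0]]
ft_force: [0.3, 0.6, -0.5]
grip_width: 0.0598
gripper_force: 0.0
```

```bash
python3 -c "
from h import *
t=rigw(-.0302,.0335)
plan([(*t,.061,-3.4)])"
```

```text
[0.0016, 0.0061, 0.035, -0.0043, 0.002, 0.0001] rows 0.4
```

{"name": "arm_command", "arguments": {"commands": [-0.4,0.0015,0.006,0.02,-0.004,0.002,0,-0.4,0.0015,0.006,0.035,-0.004,0.002,0,-0.4,0.0015,0.006,0.035,-0.004,0.002,0,0.3,0.0015,0.006,0.035,-0.004,0.002,0,0.8,0.0015,0.006,0.035,-0.004,0.002,0,0.8,0.0015,0.006,0.035,-0.004,0.002,0,0.8,0.0015,0.006,0.035,-0.004,0.002,0,0.8,0.0015,0.006,0.035,-0.004,0.002,0]}}

```text
time_s: 21.47
position: [0.5268, 0.2233, 0.0615]
tool_rot: [[0.06, 0.998, 0.001], [0.998, -0.06, 0.0], [0.001, 0.001, -1.0]]
ft_force: [-1.0, 0.2, 6.9]
grip_width: 0.0369
gripper_force: 40.5
```

```bash
python3 -c "
from h import *
t=rigw(-.0302,.0335);b=rigw(.03,.127)
p=env.observe()['position'];z=p[2]
plan([(*t,.11,-3.4),(*b,.11,-3.4),(*b,z-.010,-3.4),(*b,z-.0155,-3.4)])"
```

```text
[0.0011, -0.0006, -0.097, 0.0003, -0.0002, -0.0003] rows 1.2
[0.1881, 0.1196, -0.0969, 0.0003, -0.0002, -0.0003] rows 2.7
[0.1881, 0.1196, 0.0202, 0.0003, -0.0002, -0.0003] rows 1.4
[0.1881, 0.1195, 0.0312, 0.0003, -0.0002, -0.0003] rows 0.1
```

{"name": "arm_command", "arguments": {"commands": [0.8,0.001,0,-0.097,0,0,0,0.8,0.001,0,-0.097,0,0,0,0.8,0.188,0.12,-0.097,0,0,0,0.8,0.188,0.12,-0.097,0,0,0,0.8,0.188,0.12,-0.097,0,0,0,0.8,0.188,0.12,-0.097,0,0,0,0.8,0.188,0.12,-0.097,0,0,0,0.8,0.188,0.12,-0.04,0,0,0,0.8,0.188,0.12,0.01,0,0,0,0.8,0.188,0.12,0.018,0,0,0,0.8,0.188,0.12,0.018,0,0,0]}}

```text
time_s: 22.38
position: [0.591, 0.3123, 0.0504]
tool_rot: [[0.061, 0.998, -0.004], [0.998, -0.061, -0.001], [-0.002, -0.004, -1.0]]
ft_force: [-0.1, 0.4, -1.5]
grip_width: 0.0369
gripper_force: 40.8
```

```bash
python3 -c "
from h import *
b=rigw(.03,.127)
plan([(*b,.0458,-3.4)])"
```

```text
[0.0027, 0.002, 0.0091, -0.0019, 0.0007, -0.0007] rows 0.1
```

{"name": "arm_command", "arguments": {"commands": [0.8,0.002,0.002,0.005,-0.002,0,0,0.8,0.002,0.002,0.009,-0.002,0,0,0.8,0.002,0.002,0.009,-0.002,0,0,0.1,0.002,0.002,0.009,-0.002,0,0,-0.2,0.002,0.002,0.009,-0.002,0,0,-0.3,0.002,0.002,0.009,-0.002,0,0,-0.3,0.002,0.002,-0.07,0,0,0,-0.3,0.002,0.002,-0.15,0,0,0,-0.3,0.002,0.002,-0.2,0,0,0,-0.3,0,-0.3,-0.3,0,0,0,-0.3,0,-0.4,-0.3,0,0,0,-0.3,0,-0.5,-0.3,0,0,0]}}

```text
time_s: 23.38
position: [0.4709, 0.3208, 0.1818]
tool_rot: [[0.061, 0.998, 0.001], [0.998, -0.061, 0.001], [0.001, 0.001, -1.0]]
ft_force: [0.8, 0.6, -0.0]
grip_width: 0.0555
gripper_force: 0.0
```

{"name": "arm_command", "arguments": {"commands": [-0.3,0,-0.2,0,0,0,0,-0.3,0,-0.2,0,0,0,0,-0.3,0,-0.2,0,0,0,0,-0.3,0,-0.2,0,0,0,0,-0.3,0,-0.2,0,0,0,0,-0.3,0,-0.2,0,0,0,0]}}

```text
time_s: 23.88
position: [0.3732, 0.3271, 0.181]
tool_rot: [[0.06, 0.998, 0.001], [0.998, -0.06, 0.001], [0.001, 0.001, -1.0]]
ft_force: [0.1, -0.4, -0.4]
grip_width: 0.0557
gripper_force: 0.0
```

```bash
python3 dots.py top8.png; python3 - <<'E'
from h import *
d=optics.get_image('side')
a=cv2.resize(d['image'][150:320,150:320],(400,400),interpolation=2); b=cv2.resize(cv2.imread('pics/top8.png')[170:290,130:290],(400,300),interpolation=2)
o=np.zeros((400,800,3),np.uint8);o[:,:400]=a[:,:,::-1];o[:300,400:]=b;cv2.imwrite('pics/v8.png',o)
E
```

```text
[0.37324879 0.32712023 0.18101218] [ 0.12267785 -0.41066132 -0.36600985] 0.05569819733312892
0.05 [266, 194, 7, 7, 37] [269.2, 196.8] [ 0.0684 -0.1177]
0.034 [266, 194, 7, 7, 37] [269.2, 196.8] [ 0.071  -0.1166]
0.05 [186, 205, 6, 7, 38] [188.5, 208.0] [0.0276 0.1248]
0.034 [186, 205, 6, 7, 38] [188.5, 208.0] [0.0297 0.1285]
0.05 [266, 209, 7, 6, 35] [268.8, 211.6] [ 0.0233 -0.1181]
0.034 [266, 209, 7, 6, 35] [268.8, 211.6] [ 0.0255 -0.1171]
0.05 [184, 238, 7, 7, 40] [186.9, 241.2] [-0.0728  0.1239]
0.034 [184, 238, 7, 7, 40] [186.9, 241.2] [-0.0717  0.1276]
```

View pics/v8.png

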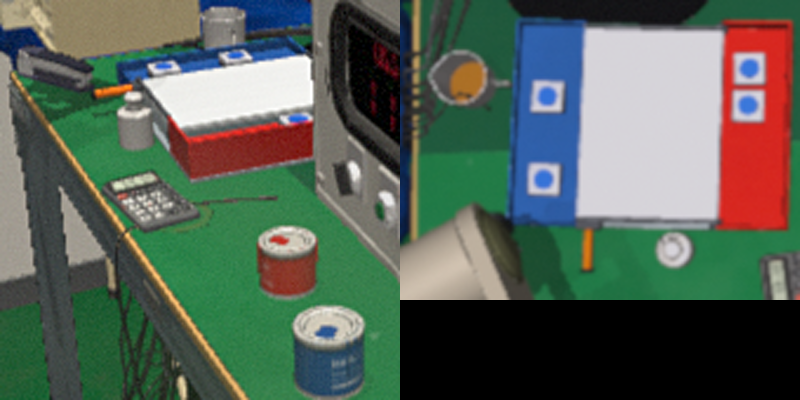

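The picture shows two plates flat in the blue tray (dots at (189,208) and (187,241)) and two flat in the red tray. The board is level, and the tins, weight and cup are in place.

```bash
python3 -c "
from rig import env
print(env.close_job())"
```

```text
the job is handed in; nothing more can be done
None
```

The slip test is finished and handed in at about 24 s: two plates slid into the red tray, the two that stuck lie flat in the blue tray, the board is level, and the last pictures show the tins, check weight and cup in place. No verdict came back.

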